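# Set the lamp's dimmer lever to the yellow notch

### The job

The dimmer lever of the bench lamp has been left resting on its notched rim at the bright end. Move it to the notch marked by the yellow button and leave it dropped fully home in that notch, let go and at rest. The rim was re-clamped somewhat out of line with its buttons (the yellow one's notch is the nearest to it), so feel for it; leave the dropper bottle, jar and brush where they are.

Things in the scene. Friction and masses are not known exactly. Their poses are not given: they have to be found in the camera images.
- lamp: Cream lamp housing fixed to the table, 300 (x) x 260 (y) x 100 mm high; origin at the centre of its underside, front towards its -x. The lever's pivot post stands on top at local x = +60 mm, y = 0; round it an aluminium rim, an upright arc of radius 150 mm, 12 mm thick, its top 42 mm above the housing, with four open notches (see lever_swing)
- lamp_pivot (a point): point on the lever's vertical swing axis at the height of its level lift pin, 134 mm above the table; axes are the lamp's, it does not turn with the lever
- lever_grip (a point): centre of the lever's red handle, 200 mm from the swing axis and, when the lever is level, 10 mm above the lift pin. Handle 65 mm long along the lever (167 to 232 mm from the axis), 20 mm wide, 26 mm high. Moves with the lever; x axis along the lever to the pivot. 31 mm free under the handle when home
- lever_mark (a point): point on the middle of the lever's 12 mm steel bar, 120 mm from the swing axis, level with the lift pin when the lever is home; moves with the lever
- lever_swing (a joint): lever angle about the vertical pivot, rad; 0: points to the lamp's -x, positive: handle towards the lamp's -y. Starts 0.76 to 0.90. Light friction, stays. Rim notches, 17 mm wide at 150 mm radius, nominally at -30, -10, 10, 30 degrees; plain on to -44 and +60. The rim was clamped by hand: the whole of it is turned up to 0.12 rad (18 mm) either way; it stays fixed in use
- lever_lift (a joint): angle the lever is raised about its level pin at the pivot, rad: 0 level, home in a notch; about 0.085 resting on the rim (handle 17 mm higher); up to 0.35. Spring and weight pull it down, about 4 N at the handle home, 5.5 N at 0.2. Its bar is 12 mm wide, a notch 14 mm deep: over a notch it drops in by itself and the walls then stop the swing until it is raised past 0.10
- button_yellow: yellow button, 20 mm across, 6 mm high, fixed on the housing's top 120 mm from the swing axis, inside the rim, at the nominal angle of the -30, -10 or 10 degree notch (colours change places); its notch is the nearest one. Origin at the centre of its underside
- button_blue: the same, blue: another notch
- button_green: the same, green: another notch. The +30 degree notch has no button
- dropper: amber dropper bottle, 36 mm across, 85 mm high, standing loose on the housing behind the pivot; origin at the centre of its underside
- jar: glass jar, 60 mm across, 75 mm high, loose on the table to the left of the lamp; origin at the centre of its underside
- brush: brush, 190 mm long, lying loose on the table to the right of the lamp; its x axis runs along it

How it is judged:
At the end, for the whole second after the job is handed in: the lever is down in a notch (lift below 0.03 rad), the point on its bar 120 mm from the axis lies within 21 mm (seen from above) of the yellow button, as only the yellow button's notch allows, and it is at rest (value of joint lever_lift below 0.03 rad and horizontal distance between lever_mark and button_yellow below 0.021 m and velocity of joint lever_swing between -0.05 and 0.05 rad/s); the robot touches nothing.
It fails at once if the dropper bottle is shifted by more than 30 mm (distance of dropper from where it was at the start of the episode above 0.03 m).
It fails at once if the jar is shifted by more than 30 mm (distance of jar from where it was at the start of the episode above 0.03 m).
It fails at once if the brush is shifted by more than 30 mm (distance of brush from where it was at the start of the episode above 0.03 m).
It also fails if it takes over 48 s, if anything falls off the work surface, if the arm or the gripper's body presses on something with over 40 N, if the wrist force passes 120 N, or if a joint passes its speed limit or range.

### The arm

A 6-joint arm with a two-finger parallel gripper is mounted at the origin on the work surface. World frame = base frame: x ahead of the robot, y to its left, z up, the work surface at z = 0. Lengths are in m, angles in rad, forces in N, time in s.
With the tool pointing down it reaches from about 0.35 to 1 m from the base axis. Payload 7.1 kg.
Tool frame: the origin (TCP) lies midway between the tips of the shut fingers; the grasp point (between the pads) lies 19 mm behind it; z points along the fingers, y is the direction in which the jaws open and shut (so a half turn about z gives the same grasp; the last joint's range is limited). The gripper opens to 85 mm and grips with 20 to 120 N. Pads are 22 mm wide; open, the fingers measure 114 mm over their backs; the gripper's body (76 mm by 85 mm) begins 54 mm behind the grasp point. The pads swing forward as they close: fully open they stand 13 mm farther back than shut.
Start: joints at [-1.241, 0.423, 1.63, -0, 1.089, -0.019], TCP at [0.214, -0.587, 0.231] pointing down, gripper open.
Joint ranges: [-3, 3], [-0.9, 2.11], [0.09, 2.58], [-1.31, 4.45], [0.11, 2.69], [-2.54, 2.54]. Speed limits (rad/s): [2.39, 2.39, 3.01, 3.14, 3.14, 3.14].

### API

Orientations are given as a rotation vector (axis times angle).
In Python, from rig import read_state, get_image, calibration, close_job gives the robot as it stands.
- The arm moves only by the shell command python3 -m handwheel 'ROWS'. ROWS is JSON, a list of rows, each an object with "dp": the shift along the tool's x, y, z in units of 0.1 m (1.0 is 0.1 m), a list of three; "twist": the turn, a rotation vector about the tool's x, y, z in units of pi rad (1.0 is pi rad), a list of three; "fingers": the opening, from 0 (shut) to 1 (fully open). A call has 1 to 20 rows; each row is the pose to reach, as a shift and turn from the pose measured when the call began, along the tool's axes at that moment, turning the shorter way round; what a row does not reach only later rows make up. A row lasts 1/8 s, in which the tool goes at most 62.5 mm and 10.7 degrees, less where a joint would pass 70% of its speed; a pose out of reach is approached as far as the arm can. A call with a number of a shift or a turn outside -1 to 1 is refused whole. A call with a gripper value outside its range is refused whole. The fingers move at their own pace and stop on an object; the grip force is fixed at half the most. Time passes only in rows, so rows that repeat a pose let the fingers close. It gives the time, the measured TCP pose, the force and the opening at its end, in the units of the state.
- read_state(): the state, without advancing time (a new reading comes with each control period).
- get_image(name): name is "scene" or "side" or "wrist"; returns the picture (400x640x3 uint8, red, green, blue); there is no depth.
- calibration(name): a dict with "fx", "fy", "cx", "cy" (pixels), "xyz" and "attitude" of the camera in the world; the wrist camera has in their place "T_tool_cam" (4x4, takes a point from camera to tool coordinates, whose origin is the TCP and whose axes are the flange's). Camera axes: x right, y up, looking along -z (the intrinsics and any distortion apply to the point x, -y, -z); pixel columns grow to the right and rows downward; lengths in m; the calibration is good to about 2 mm. A picture is of the moment at which its call begins: read the wrist's pose just before it. calibration takes no time and is no camera call.
- close_job(): hands the job in, once; it reports no verdict.
The state is a dict: "time_s": time; "joint_positions": joint angles; "dq": joint speeds; "joint_efforts": joint torques, N m; "tool_pos": TCP position; "orientation": TCP orientation; "force": force on the tool from outside, world axes, zero at the start; "wrist_torque": the same for the moment, N m; "opening": finger opening in m.
Only numpy, scipy, OpenCV 4.12 (cv2) and the standard library are available. Lean on these libraries where they do the work, as an engineer would, in place of code of your own. Each camera call takes 0.05 s, during which the arm holds its last target. There are 200 camera calls.

## Working session

There is one attempt and no reset: what is moved stays moved. The work goes in short steps, Python scripts to look and compute and a shell command to move; the robot and the scene stay as the last step left them, time stands still between calls to the robot, and variables do not carry over. Pictures are saved under pics/ and viewed, about 8 in all and at most 12, crops included, and the job is handed in when it is done.

```bash
mkdir -p pics; ls; python3 - <<'E'
from rig import *
import cv2
s=read_state(); print(s)
for n in("scene","side","wrist"):
    print(n,calibration(n))
a=get_image("scene");b=get_image("side");
cv2.imwrite("pics/scene0.png",a[:,:,::-1]);cv2.imwrite("pics/side0.png",b[:,:,::-1])
E
```

```text
pics
{'time_s': 0.0, 'joint_positions': array([-1.24102209e+00,  4.23829144e-01,  1.63069812e+00,  3.92877892e-05,
        1.08857935e+00, -1.90086127e-02]), 'dq': array([-0.00136182,  0.00056091, -0.00161695, -0.00126901,  0.00101814,
        0.00116901]), 'joint_efforts': array([-1.16713363e-03, -5.57388747e+01, -2.81743705e+01, -1.03404677e-04,
        7.31066189e-03,  5.70482328e-06]), 'tool_pos': array([ 0.21344921, -0.58684326,  0.23054979]), 'orientation': array([-3.09246858e+00, -5.44805379e-01,  3.13889406e-04]), 'force': array([0.71014972, 0.73639717, 0.41291153]), 'wrist_torque': array([-0.0201064 , -0.02525553, -0.00778387]), 'opening': 0.08547455975776956}
scene {'fx': 385.1908334634585, 'fy': 385.1908334634585, 'cx': 325.8236242611206, 'cy': 200.3813945709198, 'xyz': array([ 1.26485676, -0.11346804,  0.78618142]), 'attitude': array([0.6469621 , 0.54894546, 1.29699912])}
side {'fx': 496.1004345711784, 'fy': 496.1004345711784, 'cx': 318.02402730173344, 'cy': 201.07103100089407, 'xyz': array([0.0097901 , 0.72814752, 1.24748227]), 'attitude': array([ 0.31207508, -0.84161313, -2.32098941])}
wrist {'fx': 347.8734580780511, 'fy': 347.8734580780511, 'cx': 315.8416833017397, 'cy': 203.53411897493413, 'T_tool_cam': array([[ 3.93202634e-04,  9.59324646e-01,  2.82304921e-01,
         7.22122410e-02],
       [ 9.99999868e-01, -2.83651846e-04, -4.28927612e-04,
         1.75394137e-04],
       [-3.31404518e-04,  2.82305053e-01, -9.59324631e-01,
        -1.43082065e-01],
       [ 0.00000000e+00,  0.00000000e+00,  0.00000000e+00,
         1.00000000e+00]])}
```

View pics/scene0.png

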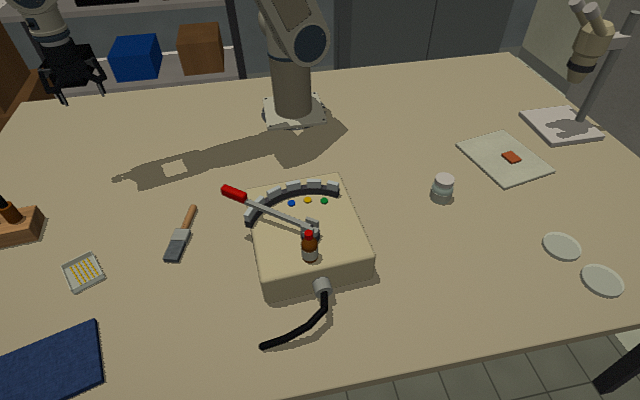

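View pics/side0.png

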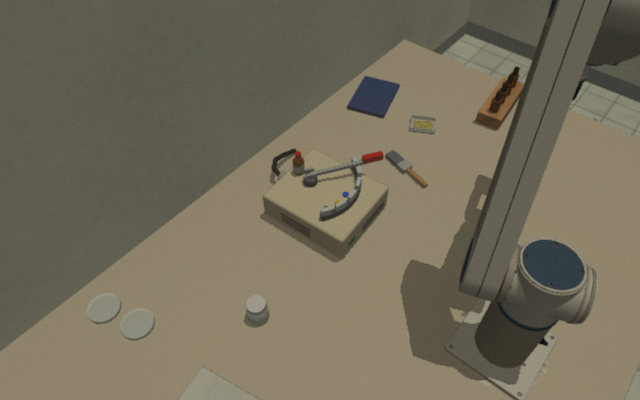

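Scene: the lever's red handle is at about (233,192), the pivot at (310,228), and the buttons are blue (291,203), yellow (307,200) and green (324,201). In the side view the handle is at about (372,156). Yellow is the middle button. Next I localise them.

```bash
cat > h.py <<'E'
import numpy as np, cv2
from rig import *
from scipy.spatial.transform import Rotation as R
def cam(n,s=None):
    c=calibration(n); K=np.array([[c['fx'],0,c['cx']],[0,c['fy'],c['cy']],[0,0,1]])
    if n=='wrist':
        T=np.eye(4);T[:3,:3]=R.from_rotvec(s['orientation']).as_matrix();T[:3,3]=s['tool_pos'];T=T@c['T_tool_cam']
        return K,T[:3,:3],T[:3,3]
    return K,R.from_rotvec(c['attitude']).as_matrix(),np.array(c['xyz'])
def ray(C,uv):
    K,M,p=C; d=np.linalg.solve(K,[uv[0],uv[1],1]); return p,M@np.array([d[0],-d[1],-d[2]])
def plane(C,uv,z):
    p,d=ray(C,uv); return p+d*(z-p[2])/d[2]
def proj(C,X):
    K,M,p=C; q=M.T@(np.asarray(X)-p); q=K@np.array([q[0],-q[1],-q[2]]); return q[:2]/q[2]
def tri(C1,u1,C2,u2):
    p,d=ray(C1,u1);q,e=ray(C2,u2); d/=np.linalg.norm(d);e/=np.linalg.norm(e)
    t=np.linalg.lstsq(np.c_[d,-e],q-p,rcond=None)[0]; a=p+d*t[0];b=q+e*t[1]
    return (a+b)/2,np.linalg.norm(a-b)
HSV=dict(red=[(0,150,60),(6,255,255)],yellow=[(20,140,90),(32,255,255)],blue=[(100,150,60),(125,255,255)],green=[(50,100,40),(85,255,255)])
def blobs(im,col,box):
    x0,y0,x1,y1=box; h=cv2.cvtColor(im,cv2.COLOR_RGB2HSV); m=cv2.inRange(h,*map(np.array,HSV[col]))
    if col=='red': m|=cv2.inRange(h,(174,150,60),(180,255,255))
    k=np.zeros_like(m);k[y0:y1,x0:x1]=m[y0:y1,x0:x1]
    n,_,st,ce=cv2.connectedComponentsWithStats(k)
    return sorted([(int(st[i,4]),ce[i].round(1)) for i in range(1,n) if st[i,4]>4],key=lambda t:-t[0])[:4],k
E
python3 - <<'E'
from h import *
a=cv2.imread("pics/scene0.png")[:,:,::-1].copy();b=cv2.imread("pics/side0.png")[:,:,::-1].copy()
A=cam('scene');B=cam('side');P={}
for c in HSV:
    x,m=blobs(a,c,(215,170,345,245));y,n=blobs(b,c,(290,145,395,220)); print(c,x,y)
    if c!='red':
        if x:print(' sc',plane(A,x[0][1],.105).round(4))
        if y:print(' si',plane(B,y[0][1],.105).round(4))
    else:
        print(tri(A,x[0][1],B,y[0][1]))
E
```

```text
red [(282, array([233.3, 193.1])), (82, array([308.3, 234.6]))] [(145, array([372.4, 156.5])), (28, array([297.4, 153.6]))]
(array([ 0.5836079 , -0.20893159,  0.16343573]), np.float64(0.00012867596538442463))
yellow [(33, array([307. , 199.1]))] [(10, array([336.4, 201.3]))]
 sc [ 0.5797 -0.0364  0.105 ]
 si [ 0.5859 -0.0364  0.105 ]
blue [(34, array([291. , 202.6]))] [(15, array([345.1, 193.6]))]
 sc [ 0.5838 -0.0774  0.105 ]
 si [ 0.5846 -0.0772  0.105 ]
green [(37, array([323.8, 200.3]))] []
 sc [0.5924 0.0042 0.105 ]
```

```bash
cat >> h.py <<'E'
def goto(xyz,yaw):  # report shift/turn (in move units) from current pose to tool-down pose, tool x at world yaw deg
    s=read_state(); M=R.from_rotvec(s['orientation']); y=np.radians(yaw)
    T=R.from_matrix(np.array([[np.cos(y),np.sin(y),0],[np.sin(y),-np.cos(y),0],[0,0,-1.]]))
    print('t',s['time_s'],'dp',(M.inv().apply(np.array(xyz)-s['tool_pos'])*10).round(3),'tw',((M.inv()*T).as_rotvec()/np.pi).round(3))
E
python3 -m handwheel '[{"dp":[0.5,-0.24,-0.1],"twist":[0,0,0],"fingers":1},{"dp":[1,-0.48,-0.2],"twist":[0,0,0],"fingers":1},{"dp":[1,-0.48,-0.2],"twist":[0,0,0],"fingers":1}]'
for i in 1 2; do python3 -m handwheel '[{"dp":[0.5,-0.24,0],"twist":[0,0,0],"fingers":1},{"dp":[1,-0.48,0],"twist":[0,0,0],"fingers":1},{"dp":[1,-0.48,0],"twist":[0,0,0],"fingers":1}]'; done
python3 -c "
from h import *
goto([.584,-.209,.27],54)"
```

```text
time_s: 0.48
tool_pos: [0.2932, -0.5054, 0.2512]
orientation: [-3.091, -0.551, -0.001]
force: [-0.4, -0.3, -0.1]
opening: 0.0852
time_s: 0.85
tool_pos: [0.3719, -0.4239, 0.2509]
orientation: [-3.089, -0.556, -0.0]
force: [1.0, -1.6, 0.9]
opening: 0.0852
time_s: 1.23
tool_pos: [0.4503, -0.3429, 0.2507]
orientation: [-3.088, -0.561, -0.0]
force: [0.3, -0.9, 0.3]
opening: 0.0854
t 1.225 dp [ 1.723 -0.784 -0.19 ] tw [-0.001 -0.    -0.186]
```

```bash

python3 -m handwheel '[{"dp":[0.5,-0.22,-0.1],"twist":[0,0,0],"fingers":1},{"dp":[0.9,-0.4,-0.2],"twist":[0,0,0],"fingers":1},{"dp":[0.9,-0.4,-0.2],"twist":[0,0,0],"fingers":1}]'
python3 -m handwheel '[{"dp":[0.4,-0.19,0],"twist":[0,0,-0.05],"fingers":1},{"dp":[0.82,-0.38,0],"twist":[0,0,-0.1],"fingers":1},{"dp":[0.82,-0.38,0],"twist":[0,0,-0.15],"fingers":1},{"dp":[0.82,-0.38,0],"twist":[0,0,-0.186],"fingers":1},{"dp":[0.82,-0.38,0],"twist":[0,0,-0.186],"fingers":1}]'
python3 - <<'E'
from h import *
s=read_state(); C=cam('wrist',s); im=get_image('wrist'); cv2.imwrite('pics/w1.png',im[:,:,::-1]); np.save('w1.npy',np.r_[s['tool_pos'],s['orientation']])
for c in HSV:
    b,m=blobs(im,c,(0,0,640,400)); print(c,b)
    for n,u in b[:2]: print('   ',plane(C,u,.163 if c=='red' else .106).round(4))
goto([.584,-.209,.27],54)
E
```

```text
time_s: 1.6
tool_pos: [0.5217, -0.274, 0.2714]
orientation: [-3.089, -0.564, -0.002]
force: [-1.1, 0.1, 0.1]
opening: 0.0853
time_s: 2.22
tool_pos: [0.5839, -0.2114, 0.2709]
orientation: [-2.798, -1.426, -0.0]
force: [-0.2, 0.2, 0.2]
opening: 0.0854
red [(2159, array([312.2, 198.8]))]
    [ 0.5831 -0.2084  0.163 ]
yellow [(488, array([183.1,  11.9]))]
    [ 0.5811 -0.0361  0.106 ]
blue [(415, array([220.3,  55.4]))]
    [ 0.5842 -0.078   0.106 ]
green []
t 2.275 dp [ 0.018 -0.013  0.01 ] tw [-0. -0. -0.]
```

View pics/w1.png

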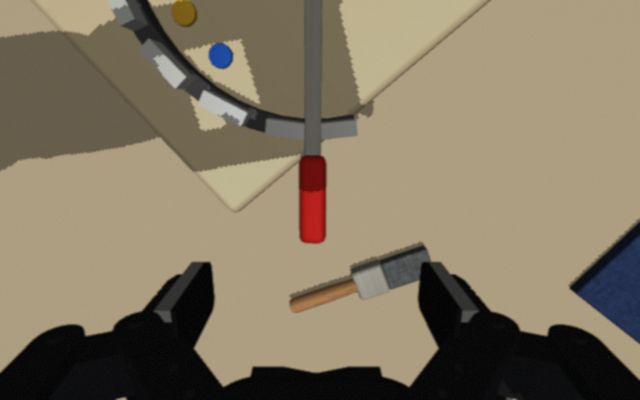

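Lever is in line with the tool, handle at (312,200). Rim gaps show at about (256,119), (194,88) and (141,33); yellow button at (183,12), blue at (220,55). I convert the gaps to angles about the axis.

```bash
python3 - <<'E'
from h import *
from scipy.optimize import least_squares
v=np.load('w1.npy'); C=cam('wrist',dict(tool_pos=v[:3],orientation=v[3:]))
Y=np.array([.581,-.0362]);B=np.array([.5842,-.0778]);G=np.array([.5930,.0042]);H=np.array([.5835,-.2087])
def f(p):
    o=p[:2];r=[]
    for a,P,d in((-10,Y,.12),(10,B,.12),(-30,G,.12)):
        t=p[2]+np.pi+np.radians(a); r+=list(o+d*np.array([np.cos(t),np.sin(t)])-P)
    r.append(np.hypot(*(H-o))-.199); return r
s=least_squares(f,[.7,-.05,.07]); o=s.x[:2]; print(o,np.degrees(s.x[2]),np.round(s.fun,4))
def ang(P): return np.degrees(np.arctan2(*(o-P[:2])[::-1])-s.x[2])
print('lever',ang(H),'yellow',ang(Y))
for u in((256,119),(194,88),(141,33)):
    P=plane(C,u,.142); print(u,P.round(3),'r',np.hypot(*(P[:2]-o)).round(3),'deg',ang(P).round(1))
im=cv2.imread('pics/w1.png'); cv2.imwrite('pics/w1c.png',cv2.resize(im[0:150,90:370],None,fx=2.8,fy=2.8,interpolation=cv2.INTER_CUBIC))
goto([.584,-.209,.142],54)
E
```

```text
[ 0.70069853 -0.04812401] 4.2302301970936 [ 0.0003  0.0001  0.0002  0.0002 -0.0004 -0.0002 -0.0002]
lever 49.64543323591247 yellow -9.919098000111106
(256, 119) [ 0.582 -0.137  0.142] r 0.148 deg 32.6
(194, 88) [ 0.559 -0.092  0.142] r 0.149 deg 13.1
(141, 33) [ 0.553 -0.042  0.142] r 0.148 deg -6.5
t 2.275 dp [ 0.016 -0.012  1.29 ] tw [-0. -0. -0.]
```

View pics/w1c.png

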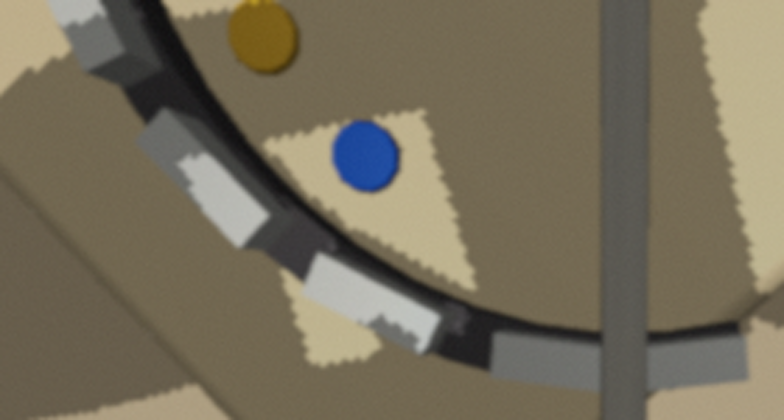

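The gaps agree with the rim being turned about +3 deg, which puts the yellow notch at about -6.7 deg. Descending and gripping.

```bash

python3 -m handwheel '[{"dp":[0.02,-0.01,0.4],"twist":[0,0,0],"fingers":1},{"dp":[0.02,-0.01,0.8],"twist":[0,0,0],"fingers":1},{"dp":[0.02,-0.01,0.8],"twist":[0,0,0],"fingers":1}]'
python3 -m handwheel '[{"dp":[0,0,0.25],"twist":[0,0,0],"fingers":1},{"dp":[0,0,0.48],"twist":[0,0,0],"fingers":1},{"dp":[0,0,0.48],"twist":[0,0,0],"fingers":0.6},{"dp":[0,0,0.48],"twist":[0,0,0],"fingers":0.4},{"dp":[0,0,0.48],"twist":[0,0,0],"fingers":0.1},{"dp":[0,0,0.48],"twist":[0,0,0],"fingers":0},{"dp":[0,0,0.48],"twist":[0,0,0],"fingers":0},{"dp":[0,0,0.48],"twist":[0,0,0],"fingers":0}]'
python3 -c "
from h import *
goto([.584,-.209,.142],54)"
```

```text
time_s: 2.65
tool_pos: [0.5817, -0.209, 0.188]
orientation: [-2.796, -1.418, 0.007]
force: [-0.0, -0.2, 0.1]
opening: 0.0854
time_s: 3.65
tool_pos: [0.582, -0.2091, 0.1412]
orientation: [-2.797, -1.419, 0.005]
force: [-1.0, 0.3, 6.7]
opening: 0.0197
t 3.65 dp [ 0.013  0.015 -0.008] tw [-0.002  0.    -0.001]
```

```bash

python3 -m handwheel '[{"dp":[0.01,0,-0.08],"twist":[0,0,0],"fingers":0},{"dp":[0.02,0,-0.14],"twist":[0,0,0],"fingers":0},{"dp":[0.02,0,-0.19],"twist":[0,0,0],"fingers":0},{"dp":[0.02,0,-0.19],"twist":[0,0,0],"fingers":0}]'
python3 -m handwheel '[{"dp":[0.004,-0.121,0],"twist":[0,0,0.0195],"fingers":0},{"dp":[0.015,-0.241,0],"twist":[0,0,0.039],"fingers":0},{"dp":[0.015,-0.241,0],"twist":[0,0,0.039],"fingers":0}]'
python3 - <<'E'
from h import *
s=read_state();print(s['force'],s['wrist_torque']);a=get_image('scene');m=blobs(a,'red',(180,130,345,245));print(m[0]);
print(plane(cam('scene'),m[0][0][1],.18), s['tool_pos'])
o=np.array([.7007,-.0481]);print('lampdeg',np.degrees(np.arctan2(*(o-s['tool_pos'][:2])[::-1]))-4.23,np.hypot(*(o-s['tool_pos'][:2])))
E
```

```text
time_s: 4.15
tool_pos: [0.5836, -0.2063, 0.16]
orientation: [-2.796, -1.418, 0.004]
force: [4.7, 6.9, -10.8]
opening: 0.0188
time_s: 4.53
tool_pos: [0.5648, -0.1904, 0.1601]
orientation: [-2.877, -1.245, 0.004]
force: [2.9, 1.4, -9.8]
opening: 0.0193
[ 2.93246283  1.4087256  -9.78706606] [-0.33076716 -0.18757996 -0.32457703]
[(143, array([245.1, 184. ])), (80, array([308.3, 234.5]))]
[ 0.57616338 -0.17860564  0.18      ] [ 0.56482671 -0.19044964  0.16006732]
lampdeg 42.10346580868985 0.19678661359348837
```

```bash

for i in 1 2; do python3 -m handwheel '[{"dp":[0.004,-0.12,0],"twist":[0,0,0.0194],"fingers":0},{"dp":[0.015,-0.24,0],"twist":[0,0,0.0389],"fingers":0},{"dp":[0.058,-0.477,0],"twist":[0,0,0.0778],"fingers":0},{"dp":[0.131,-0.706,0],"twist":[0,0,0.1167],"fingers":0},{"dp":[0.131,-0.706,0],"twist":[0,0,0.1167],"fingers":0}]'; done
python3 - <<'E'
from h import *
s=read_state();print(s['force'],s['wrist_torque'])
o=np.array([.7007,-.0481]);print('lampdeg',np.degrees(np.arctan2(*(o-s['tool_pos'][:2])[::-1]))-4.23,np.hypot(*(o-s['tool_pos'][:2])))
im=get_image('wrist');cv2.imwrite('pics/w2.png',im[:,:,::-1]);C=cam('wrist',s)
b,m=blobs(im,'yellow',(0,0,640,400)); print(b[:1],[plane(C,b[0][1],.106)] if b else 0)
goto([.501,-.0394,.16],-2.5)
E
```

```text
time_s: 5.2
tool_pos: [0.5229, -0.1323, 0.1608]
orientation: [-3.057, -0.702, 0.004]
force: [3.7, -1.8, -10.2]
opening: 0.0195
time_s: 5.82
tool_pos: [0.5047, -0.0628, 0.1614]
orientation: [-3.135, -0.134, 0.005]
force: [4.5, -3.1, -10.6]
opening: 0.0191
[  4.49597528  -3.13219574 -10.61149484] [-0.79449477  0.1167357  -0.77026804]
lampdeg 0.0615073691292114 0.19655301375667322
[(1026, array([278.9,  89.2]))] [array([ 0.58101241, -0.03607078,  0.106     ])]
t 5.875 dp [-0.016 -0.241  0.015] tw [-0.001  0.001  0.041]
```

View pics/w2.png

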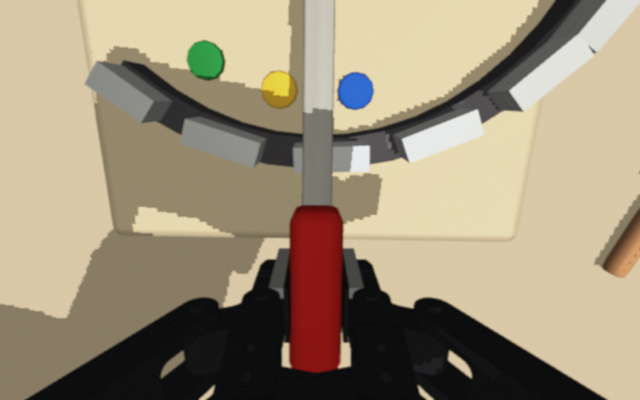

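The lever hangs over the plain rim between the blue and yellow notches. The yellow notch gap is at about (278,152) and the yellow button at (279,89). I lower it onto the rim, loosen to a cage, and push towards the gap.

```bash

python3 -m handwheel '[{"dp":[-0.01,0,0.09],"twist":[0,0,0],"fingers":0},{"dp":[-0.03,0,0.18],"twist":[0,0,0],"fingers":0},{"dp":[-0.03,0,0.18],"twist":[0,0,0],"fingers":0},{"dp":[-0.03,0,0.18],"twist":[0,0,0],"fingers":0.35},{"dp":[-0.03,0,0.18],"twist":[0,0,0],"fingers":0.35},{"dp":[-0.03,0,0.27],"twist":[0,0,0],"fingers":0.35},{"dp":[-0.03,0,0.27],"twist":[0,0,0],"fingers":0.35}]'
python3 -m handwheel '[{"dp":[0,-0.05,0],"twist":[0,0,0.01],"fingers":0.35},{"dp":[0,-0.1,0],"twist":[0,0,0.02],"fingers":0.35},{"dp":[0,-0.14,0],"twist":[0,0,0.03],"fingers":0.35},{"dp":[0,-0.18,0],"twist":[0,0,0.037],"fingers":0.35},{"dp":[0,-0.18,0],"twist":[0,0,0.037],"fingers":0.35}]'
python3 - <<'E'
from h import *
s=read_state();print(s['force'])
im=get_image('wrist');cv2.imwrite('pics/w3.png',im[:,:,::-1])
E
```

```text
time_s: 6.75
tool_pos: [0.5012, -0.0633, 0.1337]
orientation: [-3.135, -0.136, 0.007]
force: [-0.6, 0.6, 0.1]
opening: 0.0295
time_s: 7.38
tool_pos: [0.4996, -0.0451, 0.1338]
orientation: [-3.137, 0.046, 0.008]
force: [0.2, -0.2, 0.6]
opening: 0.0298
[ 0.20050771 -0.24137976  0.56045174]
```

View pics/w3.png

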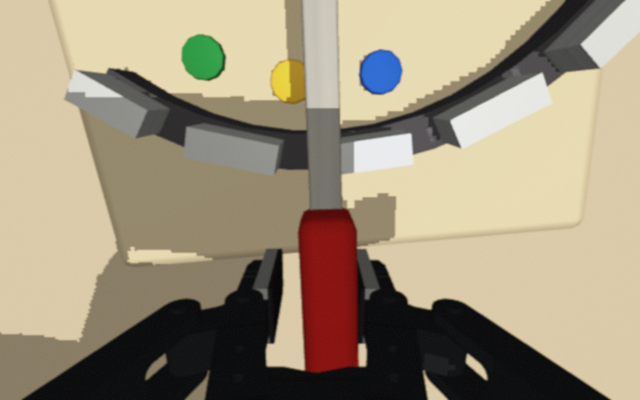

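The right finger is pushing the lever. The bar is at the notch's right edge (gap from about x=282 to 342). Pushing on gently.

```bash

for i in 1 2 3; do python3 -m handwheel '[{"dp":[0,-0.01,0],"twist":[0,0,0.001],"fingers":0.35},{"dp":[0,-0.02,0],"twist":[0,0,0.003],"fingers":0.35},{"dp":[0,-0.025,0],"twist":[0,0,0.004],"fingers":0.35},{"dp":[0,-0.025,0],"twist":[0,0,0.004],"fingers":0.35}]' | egrep 'pos|force'; done
python3 - <<'E'
from h import *
im=get_image('wrist');cv2.imwrite('pics/w4.png',im[:,:,::-1])
E
```

```text
tool_pos: [0.4995, -0.0427, 0.1337]
force: [1.0, -3.3, -0.2]
tool_pos: [0.4995, -0.04, 0.1337]
force: [0.8, -1.9, -1.5]
tool_pos: [0.4995, -0.0374, 0.1337]
force: [0.5, -0.3, -0.6]
```

View pics/w4.png

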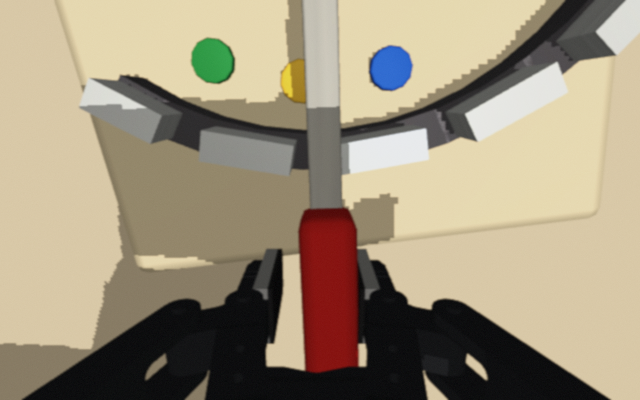

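It has not dropped yet. A few more mm of gap show to the left of the bar (x 295 to 308), so I keep pushing.

```bash

for i in 1 2 3; do python3 -m handwheel '[{"dp":[0,-0.01,0],"twist":[0,0,0.001],"fingers":0.35},{"dp":[0,-0.015,0],"twist":[0,0,0.003],"fingers":0.35},{"dp":[0,-0.015,0],"twist":[0,0,0.003],"fingers":0.35}]' | egrep 'pos|force'; 
python3 - <<'E'
from h import *
im=get_image('wrist');cv2.imwrite('pics/w5.png',im[:,:,::-1])
b,m=blobs(im,'red',(250,150,400,400)); y,x=np.where(m); print(y.min(),x.min(),x.max(),b[0])
E
done
```

```text
tool_pos: [0.4995, -0.0358, 0.1336]
force: [0.2, -1.6, -1.5]
208 299 357 (8733, array([329.1, 288.6]))
tool_pos: [0.4997, -0.0342, 0.1337]
force: [-0.0, 0.2, 0.8]
200 300 353 (7337, array([327.6, 276.5]))
tool_pos: [0.4998, -0.0327, 0.1337]
force: [0.3, -0.7, 0.1]
200 300 353 (7332, array([327.6, 276.6]))
```

The drop shows: the handle shrank and shifted in the image at the second step. I centre the cage, open it, back off upwards and check.

```bash

python3 -m handwheel '[{"dp":[0,0.02,0],"twist":[0,0,0],"fingers":0.5},{"dp":[0,0.02,0],"twist":[0,0,0],"fingers":0.8},{"dp":[0,0.02,0],"twist":[0,0,0],"fingers":0.8},{"dp":[0,0.02,-0.3],"twist":[0,0,0],"fingers":0.8},{"dp":[0,0.02,-0.7],"twist":[0,0,0],"fingers":0.8},{"dp":[0,0.02,-0.9],"twist":[0,0,0],"fingers":0.8},{"dp":[0,0.02,-0.9],"twist":[0,0,0],"fingers":0.8}]'
python3 -m handwheel '[{"dp":[-0.4,0,-0.4],"twist":[0,0,0],"fingers":0.8},{"dp":[-0.6,0,-0.5],"twist":[0,0,0],"fingers":0.8},{"dp":[-0.6,0,-0.5],"twist":[0,0,0],"fingers":0.8}]'
python3 - <<'E'
from h import *
o=np.array([.7007,-.0481])
s=read_state();C=cam('wrist',s);im=get_image('wrist');cv2.imwrite('pics/w6.png',im[:,:,::-1])
print(s['force'])
W,m=blobs(im,'red',(150,0,500,300));print(W); u=W[0][1]
for z in(.144,.161): P=plane(C,u,z);print(z,P,'r',np.hypot(*(P[:2]-o)),'deg',np.degrees(np.arctan2(*(o-P[:2])[::-1]))-4.23)
y,mm=blobs(im,'yellow',(0,0,640,400));print(y[:1])
im=get_image('side');v,_=blobs(im,'red',(300,140,480,260));print(v)
im2=get_image('scene');q,_=blobs(im2,'red',(215,120,380,225));print(q)
if q and v: print('tri',tri(cam('scene'),q[0][1],cam('side'),v[0][1]), tri(cam('scene'),q[0][1],C,u))
d=proj(cam('scene'),[.5,-.04,.144]);print(d)
E
```

```text
time_s: 11.12
tool_pos: [0.5012, -0.0352, 0.2251]
orientation: [-3.134, 0.149, 0.003]
force: [0.7, 0.0, -0.6]
opening: 0.0687
time_s: 11.5
tool_pos: [0.4405, -0.0296, 0.2749]
orientation: [-3.134, 0.149, 0.004]
force: [0.5, -0.2, -0.4]
opening: 0.068
[ 0.49300439 -0.24215767 -0.37360817]
[(2234, array([319.3, 115.2]))]
0.144 [ 0.50170501 -0.03759497  0.144     ] r 0.1992720775528553 deg -7.2518633460222786
0.161 [ 0.50239283 -0.03755955  0.161     ] r 0.19858709293841448 deg -7.272530158112989
[(211, array([302.2,  12.6]))]
[(157, array([360.1, 206. ]))]
[(142, array([300.8, 166.4]))]
tri (array([ 0.50116854, -0.03783106,  0.14762422]), np.float64(0.0003641857263980509)) (array([ 0.50185496, -0.03781999,  0.14830971]), np.float64(0.0004705290754763764))
[300.0479403  167.33742253]
```

View pics/w6.png

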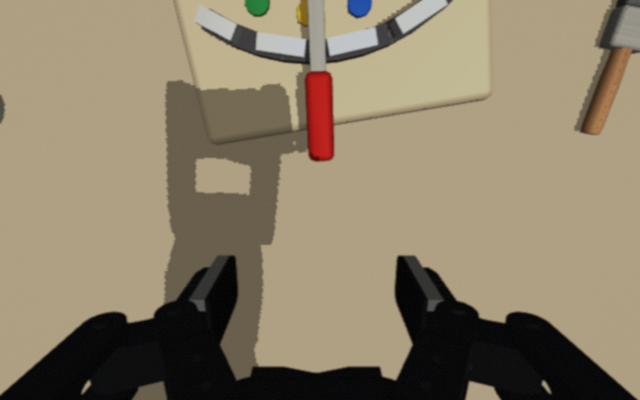

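The handle is home: its height fell from 0.163 to 0.148 m, and the mark is about 6 mm from yellow. The gripper is clear, so I'm handing in.

```bash
python3 -c "
from rig import *
print(close_job(), read_state()['time_s'])"
```

```text
the job is handed in; nothing more can be done
the job is handed in; nothing more can be done
```

The lever is down in the yellow button's notch, released and at rest, and I handed the job in at about 12 s of the 48 s allowed. I gripped the handle, lifted it over the other two notches, and set it on the plain rim just short of yellow. Then I opened the fingers to a loose cage and pushed gently until the lever dropped into the notch.

- **Height:** two separate pairs of camera views put the handle about 15–16 mm lower than when it rested on the rim. A full drop would be about 17 mm, so the lift is roughly 0.01 rad.
- **Position:** the lever is at about -7.3° and the yellow button at -9.9°, so the mark on the bar is about 6 mm from the button (limit 21 mm).
- **Contact:** the gripper stood clear, with wrist force below 1 N.
- **Dropper bottle, jar and brush:** the arm never went near the bottle or jar, and passed above the brush. I did not measure their positions again at the end.

No check failed or disagreed.

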